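# Draw a dropped ring out from under the router guard

### The arm

A 6-joint arm with a two-finger parallel gripper is mounted at the origin on the work surface. World frame = base frame: x ahead of the robot, y to its left, z up, the work surface at z = 0. Lengths are in mm, angles in degrees, forces in N, time in s.
With the tool pointing down it reaches from about 350 to 925 mm from the base axis. Payload 6.4 kg.
Tool frame: the origin (TCP) lies between the finger pads; the fingertips stand 11 mm ahead of it and the grasp point (between the pads) lies 8 mm behind it; y points along the fingers, z is the direction in which the jaws open and shut, and the axes are right-handed (so a half turn about y gives the same grasp; the last joint's range is limited). The gripper opens to 85 mm and grips with 20 to 120 N. Pads are 22 mm wide; open, the fingers measure 114 mm over their backs; the gripper's body (76 mm by 85 mm) begins 54 mm behind the grasp point. The pads swing forward as they close: fully open they stand 13 mm farther back than shut.
Start: joints at [-9.975, 14.043, 89.255, -0, 76.702, -9.975], TCP at [650.011, 0.004, 212.29] pointing down, gripper open.
Joint ranges: [-179.41, 179.41], [-58.25, 129.5], [7.25, 145.43], [-54.29, 234.29], [11.92, 165.04], [-157.13, 157.13]. Speed limits (degrees/s): [147.25, 147.25, 180, 180, 180, 180].

### API

Orientations are given as a 3x3 rotation matrix whose columns are the frame's x, y, z axes.
In Python, from plant import * gives the robot as it stands.
- The arm moves only by the shell command python3 -m jog 'ROWS' [OPENING] [FORCE]. ROWS is JSON, a list of rows, each a list of 6 numbers: the shift along the tool's x, y, z in mm, then the turn, a rotation vector about the tool's x, y, z in degrees. A call has exactly 10 rows; each row shifts and turns the commanded pose from where the row before left it, along the tool's axes as they then stand; what a row does not reach is not made up. A row lasts 1/8 s, in which the tool goes at most 62.5 mm and 10.7 degrees, less where a joint would pass 70% of its speed; a pose out of reach is approached as far as the arm can. A call with a gripper value outside its range is refused whole. OPENING is the closure, from -1 (fully open) to 1 (shut), set as the call begins (- or left out, the last holds). The fingers move at their own pace and stop on an object; FORCE is the grip in N (left out, the last holds). Time passes only in rows, so rows that do not move let the fingers close, or fill a call up. It gives the time, the measured TCP pose, the force and the opening at its end, in the units of the state.
- state(): the state, without advancing time (a new reading comes with each control period).
- read_camera(name): name is "scene" or "side" or "wrist"; returns the picture (400x640x3 uint8, red, green, blue); there is no depth.
- camera_info(name): a dict with "fovy" (degrees; the focal length in pixels is half the picture's height over the tangent of half this angle, whatever the lens; pixels are square), "cx", "cy" (the principal point, pixels), "extrinsics" (4x4, takes a point from world to camera coordinates); the wrist camera has in their place "T_tool_cam" (4x4, takes a point from camera to tool coordinates, whose origin is the TCP and whose axes are the tool frame's). Camera axes: x right, y down, z forward; pixel columns grow to the right and rows downward; lengths in mm; the calibration is good to about 2 mm. A picture is of the moment at which its call begins: read the wrist's pose just before it. camera_info takes no time and is no camera call.
- sign_off(): hands the job in, once; it reports no verdict.
Trained networks look in the newest picture that a camera, given by its name, has taken for a name from the list of things; names that differ only in an ending like _2 or _b are one class to them, and where a whole thing is asked for, a point or a joint stands for the part that bears it (a point fixed in the world has none). Each returns a list of dicts, best first, with "conf" (0 to 1); they miss things now and then, are a little off and sometimes report something else, mostly with a low value. They report only what shows in the picture. A call takes as long as a camera call. They do not tell look-alikes from the thing itself.
- boxes_of(target, camera): "point" ([row, column] in pixels, amid what is visible of it).
- spot_point(target, camera): "point" ([row, column] in pixels: a listed point, or the origin of a listed thing).
The state is a dict: "time_s": time; "joint_positions": joint angles; "qvel": joint speeds; "joint_efforts": joint torques, N m; "ee_pos": TCP position; "tcp_rot": TCP orientation; "wrist_force": force on the tool from outside, world axes, zero at the start; "wrist_torque": the same for the moment, N m; "gripper_width": finger opening in mm.
Only numpy, scipy, OpenCV 4.12 (cv2) and the standard library are available. Lean on these libraries where they do the work, as an engineer would, in place of code of your own. Each camera call takes 0.05 s, during which the arm holds its last target. There are 200 camera calls.

### The job

A steel ring has dropped under the wire guard of the router fence. Take the hooked rod by its wooden handle, reach the hook in through the guard's open end and draw the ring out until it lies on the bench in front of the open end, clear of the guard by about three finger-widths. Leave the brass set-up block under the guard where it is, and lay the rod down flat on the bench.

Things in the scene. Friction and masses are not known exactly. Their poses are not given: they have to be found in the camera images.
- hook_rod: Hooked rod, 0.2 kg, flat on the bench: wooden handle 120 long, 24 wide, 36 high (grip across the 24), then a straight 8 mm steel rod that ends in a sideways hook. Origin: underside of the handle, mid-length; x along the rod to the hook, z up. Rod axis: y = 0, z = 8 mm, from x = 60 to 260. Balances 30 mm ahead of the origin. A similar rod without a hook lies elsewhere: a bystander.
- hook_foot (a point): Middle of the hook's foot, at x 250, y -29, z 8 mm in the hooked rod's frame. The foot is straight, 8 mm thick, and runs from the rod's end (x 260, y 0) to the right and slightly back, to x 240, y -58. Rod and foot clear the bench by 4 mm while the handle lies on it.
- ring: Plain steel ring lying flat on the bench under the guard, 95 to 130 mm in from its open end; 46 mm outside diameter, 28 mm hole, 12 mm high, 0.08 kg, loose. Origin: centre of its underside; z up.
- setup_block: Brass set-up block, 40 x 20 x 20 mm, loose, on the bench under the guard beside the ring, on either side of it (centres 80 to 115 mm apart, mostly across the tunnel). Origin: centre of its underside. Must stay where it is.
- guard: Fixed router fence with box guard: a tunnel roofed with steel wires (4 mm thick, 29 mm apart), open at one end only. Origin: on the bench, middle of the open end (plane y = 0; nothing at y < 0). y points into it, x across to the plywood fence, z up. Inside 200 mm wide (x -100 to 100), 55 high, 210 deep, floor = bench. Roof top 63 high, side sheet at x -100 5 mm thick, fence 35 thick, 75 high.
There are look-alikes about, which are no part of the job. Of the things like the ring, leave any that is orange or pink; of the rest the smaller one is meant.

How it is judged:
By the outcome, as a careful person would: the job done as asked, in the order asked, and still so for the second after the job is handed in, with the robot touching nothing.
It also fails if it takes over 45 s, if anything falls off the work surface, if the arm or the gripper's body presses on something with over 40 N, if the wrist force passes 120 N, or if a joint passes its speed limit or range.

## Working session

There is one attempt and no reset: what is moved stays moved. The work goes in short steps, Python scripts to look and compute and a shell command to move; the robot and the scene stay as the last step left them, time stands still between calls to the robot, and variables do not carry over. Pictures are saved under pics/ and viewed, about 8 in all and at most 12, crops included, and the job is handed in when it is done.

```bash
mkdir -p pics; cat > h.py <<'E'
from plant import *
import numpy as np, cv2
def info(n):
    c=camera_info(n); f=200/np.tan(np.radians(c["fovy"])/2)
    if n=="wrist":
        s=state(); T=np.eye(4); T[:3,:3]=np.array(s["tcp_rot"]); T[:3,3]=s["ee_pos"]
        W=T@np.array(c["T_tool_cam"])
    else: W=np.linalg.inv(np.array(c["extrinsics"]))
    return f,c["cx"],c["cy"],W
def ray(I,rc):
    f,cx,cy,W=I; d=W[:3,:3]@np.array([(rc[1]-cx)/f,(rc[0]-cy)/f,1]); return W[:3,3],d
def onz(I,rc,z=0):
    o,d=ray(I,rc); return (o+d*(z-o[2])/d[2]).round(1)
def tri(A,B):
    M=[];b=[]
    for o,d in (A,B):
        d=d/np.linalg.norm(d);P=np.eye(3)-np.outer(d,d);M.append(P);b.append(P@o)
    return np.linalg.lstsq(np.vstack(M),np.hstack(b),rcond=None)[0].round(1)
def proj(I,p):
    f,cx,cy,W=I; q=np.linalg.inv(W)@np.append(p,1); return [round(cy+f*q[1]/q[2],1),round(cx+f*q[0]/q[2],1)]
def save(n,im,): cv2.imwrite("pics/"+n+".png",cv2.cvtColor(im,cv2.COLOR_RGB2BGR))
E
python3 - <<'E'
from h import *
for n in("scene","side","wrist"):
    I=info(n); im=read_camera(n); save(n+"0",im)
    print(n,round(I[0]),I[3][:3,3].round(),I[3][:3,2].round(2))
    for t in("hook_rod","hook_foot","ring","setup_block","guard"):
        for fn in(boxes_of,spot_point):
            try: r=fn(t,n)
            except Exception as e: print(e);continue
            print(t,fn.__name__,[(np.round(d["point"]).tolist(),round(d["conf"],2),onz(I,d["point"],8)[:2].tolist()) for d in r[:4]])
s=state();print(s["time_s"],s["tcp_rot"],s["gripper_width"])
E
```

```text
scene 436 [1036.  575.  743.] [-0.47 -0.54 -0.69]
hook_rod call [([158.0, 290.0], 0.66, [467.8, -194.2])]
hook_rod call [([148.0, 295.0], 0.66, [428.6, -221.3])]
hook_foot call [([158.0, 286.0], 0.91, [477.4, -201.5])]
hook_foot call [([207.0, 261.0], 0.8, [641.7, -90.5])]
ring call [([340.0, 434.0], 0.97, [609.8, 408.4]), ([260.0, 253.0], 0.83, [750.5, 33.5]), ([291.0, 346.0], 0.77, [655.5, 223.2]), ([202.0, 368.0], 0.56, [434.9, 68.9])]
ring call [([266.0, 253.0], 0.83, [761.4, 46.0]), ([203.0, 369.0], 0.81, [436.1, 73.5]), ([351.0, 431.0], 0.62, [631.0, 418.3]), ([296.0, 345.0], 0.48, [665.4, 229.8])]
setup_block call [([259.0, 370.0], 0.7, [560.4, 197.1])]
setup_block call [([261.0, 369.0], 0.61, [565.2, 198.7])]
guard call [([295.0, 345.0], 0.74, [663.6, 228.2])]
guard call [([250.0, 321.0], 0.86, [621.7, 108.5])]
side 520 [ 154. 1190.  729.] [ 0.31 -0.82 -0.49]
hook_rod call [([176.0, 390.0], 0.71, [454.8, -233.0])]
hook_rod call [([178.0, 401.0], 0.85, [422.4, -234.7])]
hook_foot call [([179.0, 391.0], 0.9, [448.7, -215.0])]
hook_foot call [([185.0, 322.0], 0.98, [630.6, -95.6
[... 589 characters left out ...]
0, 274.0], 0.72, [591.0, -101.0])]
hook_rod call []
hook_foot call [([243.0, 271.0], 0.92, [587.6, -100.0])]
hook_foot call [([244.0, 304.0], 0.87, [631.1, -101.8])]
ring call [([144.0, 418.0], 0.92, [766.4, 28.7]), ([114.0, 109.0], 0.73, [411.2, 62.4])]
ring call [([113.0, 125.0], 0.73, [429.4, 63.3]), ([139.0, 407.0], 0.63, [753.7, 34.0])]
setup_block call []
setup_block call [([243.0, 302.0], 0.56, [628.4, -100.0])]
guard call [([49.0, 384.0], 0.62, [719.6, 130.0])]
guard call [([84.0, 287.0], 0.87, [614.5, 94.2])]
1.65 [[ 2.62538862e-05 -7.92531859e-05  9.99999997e-01]
 [-1.00000000e+00 -1.65595071e-05  2.62525739e-05]
 [ 1.65574264e-05 -9.99999997e-01 -7.92536207e-05]] 85.03314994756005
```

View pics/scene0.png

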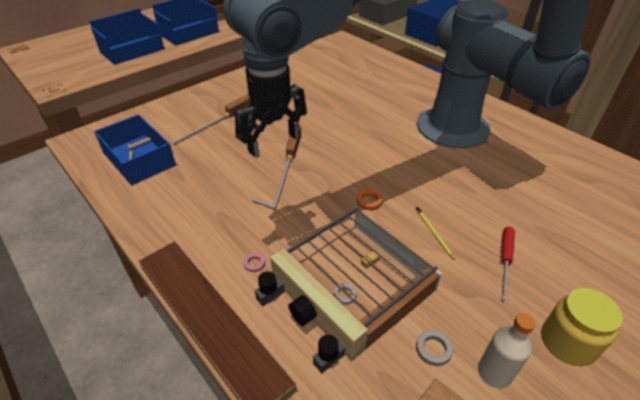

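View pics/side0.png

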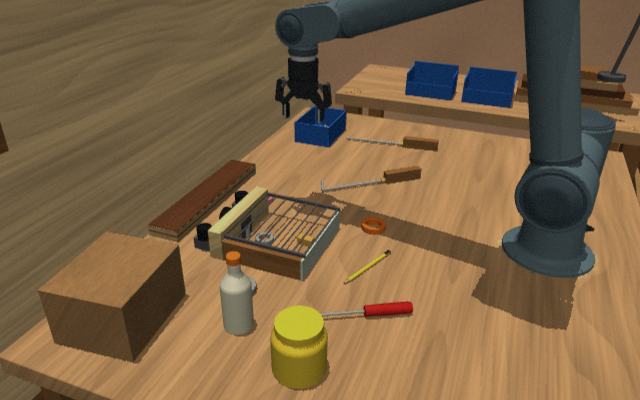

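View pics/wrist0.png

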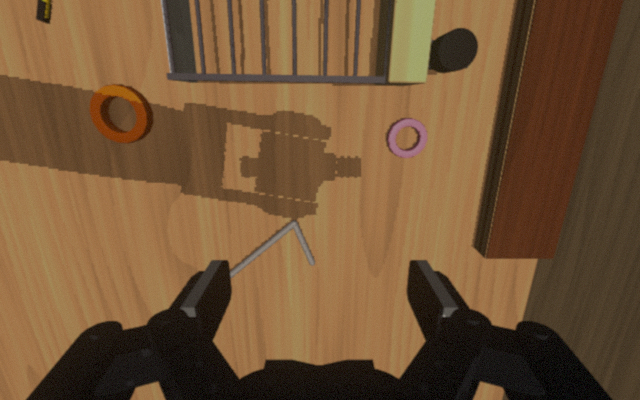

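The scene shows the guard (scene ~(345,270)), with its open end facing world −y. The grey ring is inside at (345,294), the brass block at (370,259), and a larger grey ring outside at (434,347). The hooked rod has its handle at (292,147) and its corner at (275,207). In the side view its handle is at (403,175) and its corner at (322,188). I'll crop an enlarged view to get precise points.

```bash
python3 - <<'E'
import cv2,numpy as np
a=cv2.imread("pics/scene0.png")[195:355,240:450]; b=cv2.imread("pics/side0.png")[160:280,200:430]
c=cv2.imread("pics/scene0.png")[130:220,240:310]
z=lambda i,k:cv2.resize(i,None,fx=k,fy=k,interpolation=cv2.INTER_CUBIC)
o=np.zeros((600,800,3),np.uint8)
A=z(a,2);o[:320,:420]=A; C=z(c,3.5);o[:C.shape[0],440:440+C.shape[1]]=C
B=z(b,2.3);o[322:322+B.shape[0],:B.shape[1]]=B
cv2.imwrite("pics/crop1.png",o)
E
```

```text
(no output)
```

View pics/crop1.png

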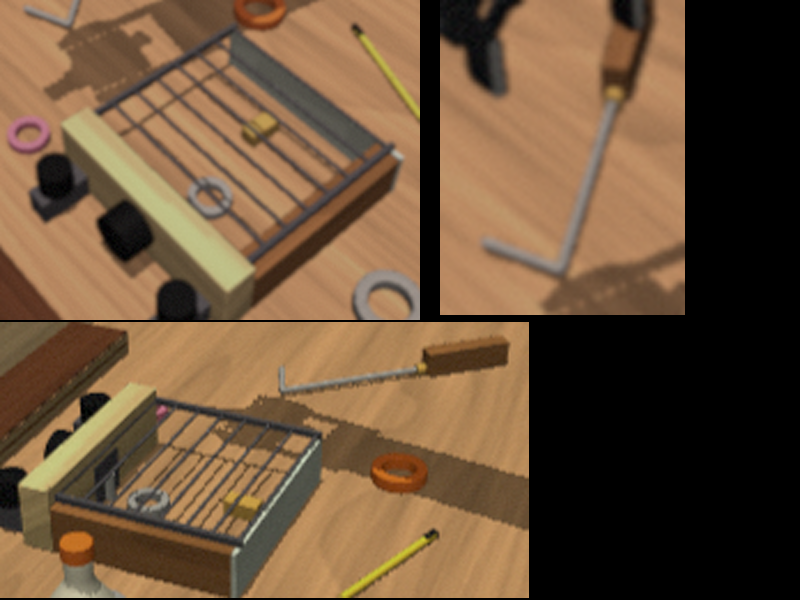

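```bash
python3 - <<'E'
from h import *
S,D=info("scene"),info("side")
a=lambda u,v:(195+v/2,240+u/2)
c=lambda u,v:(130+v/3.5,240+(u-440)/3.5)
b=lambda u,v:(160+(v-322)/2.3,200+u/2.3)
P={"corner":(c(562,268),b(284,389)),"tip":(c(486,243),b(281,370)),"ferrule":(c(613,96),b(420,369)),
"ring":(a(210,199),b(149,502)),"block":(a(260,128),b(243,505)),"sheet_open":(a(233,33),b(320,437)),"sheet_far":(a(397,153),b(237,543)),
"fence_open":(a(97,110),b(157,393)),"fence_far":(a(253,268),b(52,488))}
for k,(p,q) in P.items():
    print(k,tri(ray(S,p),ray(D,q)),[onz(I,x,z)[:2].tolist() for z in(8,63) for I,x in((S,p),(D,q))])
for u,v in((423,356),(508,346),(430,375),(507,360)): print(onz(D,b(u,v),36),onz(D,b(u,v),0))
E
python3 -m jog '[[0,-20,-30,0,0,0],[0,-20,-30,0,0,0],[-40,0,-30,0,0,0],[-40,0,-30,0,0,0],[-40,0,-10,0,0,0],[-20,0,0,0,0,0],[0,0,0,0,0,0],[0,0,0,0,0,0],[0,0,0,0,0,0],[0,0,0,0,0,0]]' -1
```

```text
corner [615.3 -69.1   9.1] [[616.1, -68.0], [616.2, -74.1], [647.4, -20.0], [580.9, 22.4]]
tip [ 639.9 -125.7    6. ] [[641.0, -123.7], [638.5, -122.1], [670.5, -71.5], [601.5, -22.0]]
ferrule [ 469.5 -195.8    8.4] [[468.8, -196.7], [469.7, -195.8], [511.2, -139.0], [445.6, -90.0]]
ring [661.2 225.    6.2] [[663.6, 227.6], [659.8, 224.8], [691.4, 253.5], [621.2, 298.5]]
block [561.5 198.   11.4] [[560.2, 197.2], [563.4, 191.6], [595.8, 225.5], [532.1, 267.8]]
sheet_open [510.3 101.7  53.1] [[479.5, 74.7], [533.9, 22.6], [521.1, 112.1], [504.9, 111.7]]
sheet_far [514.2 331.5  61. ] [[476.6, 315.2], [542.3, 258.9], [518.4, 334.6], [512.7, 329.9]]
fence_open [706.9 105.1  71.9] [[676.5, 61.6], [760.8, -2.3], [703.3, 99.9], [714.5, 88.7]]
fence_far [715.1 330.6  73.3] [[686.5, 309.9], [770.7, 240.3], [712.6, 329.7], [723.7, 312.7]]
[ 463.4 -179.4   36. ] [ 479.5 -250.6    0. ]
[ 366.7 -251.9   36. ] [ 377.8 -326.8    0. ]
[ 441.4 -130.7   36. ] [ 456.4 -199.4    0. ]
[ 359.7 -210.3   36. ] [ 370.4 -283.1    0. ]
time_s: 2.9
ee_pos: [520.2, 139.3, 252.2]
tcp_rot: [[-0.001, -0.0, 1.0], [-1.0, -0.0, -0.001], [0.0, -1.0, -0.0]]
wrist_force: [-0.1, 0.2, 0.2]
gripper_width: 85.7
```

```bash
python3 - <<'E'
from h import *
I=info("wrist"); im=read_camera("wrist"); save("w1",im)
for t,z in(("ring",6),("setup_block",10),("guard",0)):
    r=boxes_of(t,"wrist") if t!="guard" else spot_point(t,"wrist")
    print(t,[(np.round(d["point"]).tolist(),round(d["conf"],2),onz(I,d["point"],z)[:2].tolist()) for d in r[:4]])
cv2.imwrite("pics/w1b.png",cv2.resize(cv2.imread("pics/w1.png"),(800,500),interpolation=cv2.INTER_CUBIC))
E
```

```text
ring [([227.0, 479.0], 0.9, [749.5, 43.2]), ([203.0, 254.0], 0.85, [430.3, 79.8]), ([88.0, 424.0], 0.69, [651.4, 230.1])]
setup_block [([117.0, 351.0], 0.71, [560.9, 196.3])]
guard [([191.0, 385.0], 0.58, [612.5, 95.6])]
```

View pics/w1b.png

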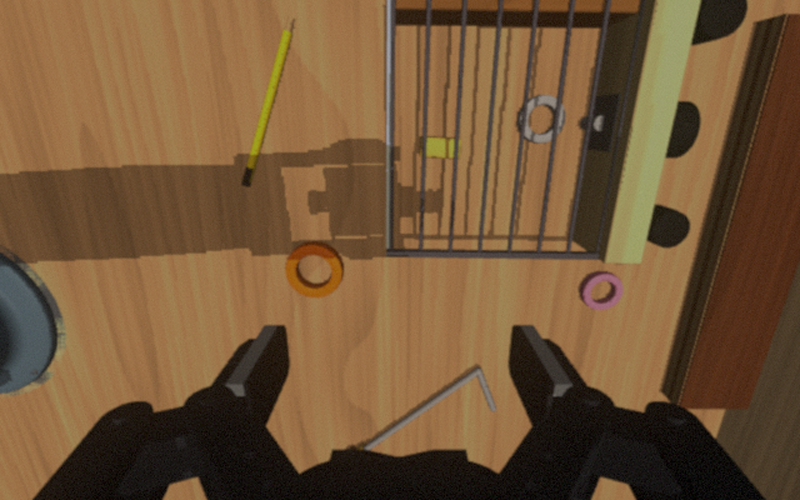

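```bash
python3 - <<'E'
from h import *
I=info("wrist"); S=info("scene")
p=lambda u,v,z:print((u,v),onz(I,(v/1.25,u/1.25),z)[:2])
for q in((540,119,6),(440,148,10),(388,256,61),(600,258,61),(391,10,61),(607,262,75),(657,5,75),(479,370,8),(492,407,8),(365,447,8)):p(*q)
print(tri(ray(S,(294.5,345)),ray(I,(119/1.25,540/1.25))))
print(tri(ray(S,(195+16.5,240+116.5)),ray(I,(256/1.25,388/1.25))))
E
```

```text
(540, 119) [661.4 222.8]
(440, 148) [562.1 195.1]
(388, 256) [510.   97.3]
(600, 258) [715.1  95.2]
(391, 10) [514.2 304.6]
(607, 262) [714.6  96.2]
(657, 5) [716.9 304.6]
(479, 370) [619.5 -70.4]
(492, 407) [ 639.8 -126.1]
(365, 447) [ 475.5 -191.1]
[661.7 224.    3.1]
[508.   95.5  44.9]
```

Image w1 (seen from above) shows the ring at (540,119), the block at (440,148), the open-end bar at row 256, and the hook corner at (479,370). So the ring is at about (661,224), the block at about (562,196), and the guard opening at y≈98. The rod's yaw is about 40° and its origin about (419,−238). I'm moving to hover over the handle.

```bash
python3 -m jog '[[46,8,-11,0,0,0],[46,12,-11,0,0,0],[46,14,-11,0,0,0],[46,14,-11,0,0,0],[46,14,-11,0,0,0],[46,14,-11,0,0,0],[46,14,-10,0,0,0],[42,10,-10,0,0,0],[0,0,0,0,10,0],[0,0,0,0,10,0]]' -1
python3 -m jog '[[0,0,0,0,10,0],[0,0,0,0,10,0],[0,0,0,0,9.7,0],[0,0,0,0,0,0],[0,0,0,0,0,0],[0,0,0,0,0,0],[0,0,0,0,0,0],[0,0,0,0,0,0],[0,0,0,0,0,0],[0,0,0,0,0,0]]'
python3 - <<'E'
from h import *
I=info("wrist"); im=read_camera("wrist"); save("w2",im)
for f,t in((boxes_of,"hook_rod"),(spot_point,"hook_rod"),(spot_point,"hook_foot")):
    print(t,[(np.round(d["point"]).tolist(),round(d["conf"],2),onz(I,d["point"],8)[:2].tolist()) for d in f(t,"wrist")[:3]])
E
```

```text
time_s: 4.35
ee_pos: [433.7, -224.7, 152.1]
tcp_rot: [[-0.349, -0.0, 0.937], [-0.937, 0.0, -0.349], [-0.0, -1.0, -0.0]]
wrist_force: [0.2, 0.3, 0.6]
gripper_width: 85.4
time_s: 5.6
ee_pos: [434.0, -224.0, 152.3]
tcp_rot: [[-0.763, 0.0, 0.647], [-0.647, 0.0, -0.763], [-0.0, -1.0, -0.0]]
wrist_force: [-0.8, -0.7, -0.2]
gripper_width: 85.5
hook_rod [([175.0, 322.0], 0.78, [440.9, -222.8])]
hook_rod [([198.0, 322.0], 0.82, [422.8, -239.1])]
hook_foot []
```

View pics/w2.png

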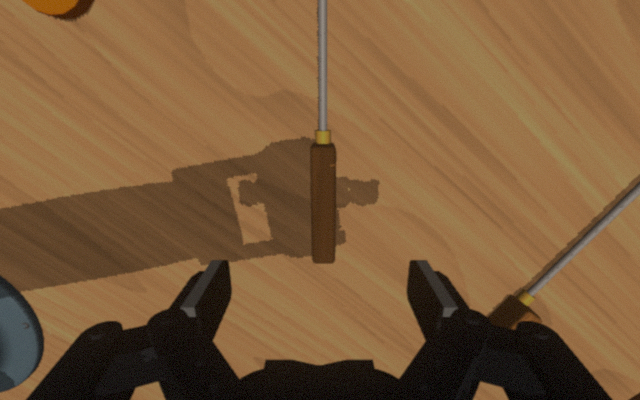

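The handle spans rows 143–263 and columns 311–335. The rod is vertical in the picture, so the yaw is right. Next I'll work out the offset in tool axes.

```bash
python3 - <<'E'
from h import *
I=info("wrist");s=state();R=np.array(s["tcp_rot"]);p=np.array(s["ee_pos"])
for z in (36,34):
  for q in((145,323),(263,323.5),(205,323.3)):
    w=onz(I,q,z); print(z,q,w,(R.T@(w-p)).round(1))
w=onz(I,(10,323),8);print(w,(R.T@(w-p)).round(1))
# handle height from its end: side view top/bottom of the far end vs wrist
D=info("side");b=lambda u,v:(160+(v-322)/2.3,200+u/2.3)
print(tri(ray(D,b(508,341)),ray(I,(263,323))), tri(ray(D,b(424,352)),ray(I,(145,323))))
E
```

```text
36 (145, 323) [ 467.7 -201.    36. ] [-40.6 116.3   4.2]
36 (263, 323.5) [ 377.6 -278.8   36. ] [ 78.5 116.3   5.3]
36 (205, 323.3) [ 424.8 -238.1   36. ] [ 16.1 116.3   4.8]
34 (145, 323) [ 467.5 -201.2   34. ] [-40.3 118.3   4.3]
34 (263, 323.5) [ 376.7 -279.5   34. ] [ 79.6 118.3   5.2]
34 (205, 323.3) [ 424.3 -238.5   34. ] [ 16.8 118.3   4.8]
[ 552.9 -128.5    8. ] [-152.5  144.3    4. ]
[ 372.9 -281.9   28.3] [ 467.4 -201.4   30.9]
```

```bash
python3 -m jog '[[0,20,4.7,0,-0.5,0],[0,30,0,0,0,0],[0,30,0,0,0,0],[0,24,0,0,0,0],[0,18,0,0,0,0],[0,12,0,0,0,0],[0,0,0,0,0,0],[0,0,0,0,0,0],[0,0,0,0,0,0],[0,0,0,0,0,0]]' -1
python3 -m jog '[[0,0,0,0,0,0],[0,0,0,0,0,0],[0,0,0,0,0,0],[0,0,0,0,0,0],[0,0,0,0,0,0],[0,0,0,0,0,0],[0,0,0,0,0,0],[0,0,0,0,0,0],[0,0,0,0,0,0],[0,0,0,0,0,0]]' 1 70
```

```text
time_s: 7.05
ee_pos: [437.4, -227.9, 18.9]
tcp_rot: [[-0.757, 0.001, 0.653], [-0.653, -0.001, -0.757], [-0.0, -1.0, 0.001]]
wrist_force: [-0.5, 0.3, 0.2]
gripper_width: 85.3
time_s: 8.3
ee_pos: [437.1, -227.6, 18.3]
tcp_rot: [[-0.757, -0.0, 0.653], [-0.653, -0.0, -0.757], [0.0, -1.0, 0.0]]
wrist_force: [-0.7, 0.6, -0.9]
gripper_width: 0.1
```

Width 0.1 means the grip missed the handle, so I'll look.

```bash
python3 - <<'E'
from h import *
I=info("wrist"); im=read_camera("wrist"); save("w3",im); s=read_camera("side"); save("s3",s)
o=np.zeros((600,640,3),np.uint8); o[:400]=im; o[400:]=cv2.resize(s[120:220,260:580],(640,200)); save("c3",o)
E
```

```text
(no output)
```

View pics/c3.png

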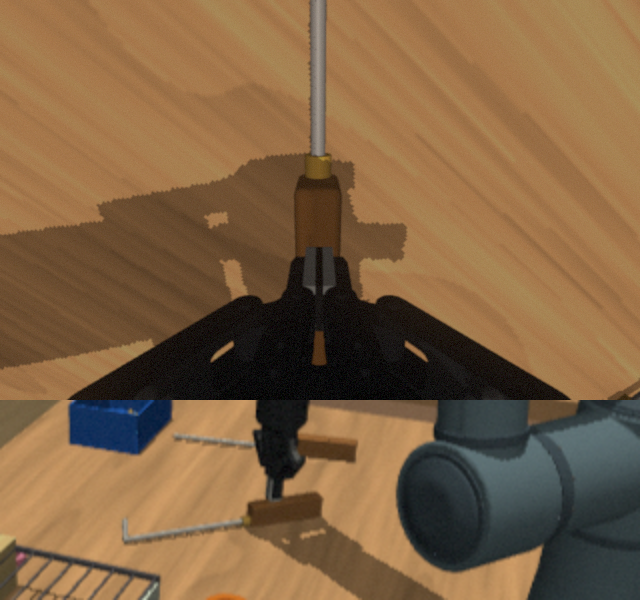

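```bash
python3 - <<'E'
from h import *
s=state();p=np.array(s["ee_pos"]);print(p,s["gripper_width"],s["wrist_force"],s["joint_positions"],s["time_s"])
for n in("side","wrist"):
    I=info(n)
    print(n,[(z,proj(I,p+[0,0,z])) for z in(-11,0,8,30,54)])
u=np.array([.757,.653,0]);o=np.array([421.5,-240,0])
for n in("side","wrist"): print(n,[proj(info(n),o+u*k+[0,0,z]) for k,z in((60,36),(-60,36),(20,36),(20,0))])
read_camera("side");print(boxes_of("hook_rod","side"),spot_point("hook_foot","side"))
E
python3 - <<'E'
import cv2,numpy as np
a=cv2.imread("pics/s3.png")[120:200,350:450]; cv2.imwrite("pics/s3c.png",cv2.resize(a,(750,600),interpolation=cv2.INTER_CUBIC))
E
```

```text
[ 437.03849925 -227.56839558   18.27856723] -0.1464910958855796 [ 0.94447508 -0.09267156  0.12249694] [-4.07154526e+01  9.12242842e+00  1.18061686e+02 -1.56050590e-03
  5.28176020e+01  8.48117161e+00] 8.4
side [(-11, [np.float64(178.1), np.float64(395.6)]), (0, [np.float64(174.9), np.float64(395.9)]), (8, [np.float64(172.6), np.float64(396.1)]), (30, [np.float64(166.1), np.float64(396.7)]), (54, [np.float64(158.9), np.float64(397.4)])]
wrist [(-11, [np.float64(237.3), np.float64(318.0)]), (0, [np.float64(245.5), np.float64(318.0)]), (8, [np.float64(252.1), np.float64(318.0)]), (30, [np.float64(273.8), np.float64(317.9)]), (54, [np.float64(305.4), np.float64(317.7)])]
side [[np.float64(171.7), np.float64(384.6)], [np.float64(166.3), np.float64(419.6)], [np.float64(169.9), np.float64(396.5)], [np.float64(180.4), np.float64(395.5)]]
wrist [[np.float64(187.2), np.float64(316.4)], [np.float64(378.1), np.float64(316.8)], [np.float64(260.8), np.float64(316.5)], [np.float64(232.2), np.float64(316.9)]]
[{'point': [175.3, 396.9], 'conf': 0.89}] [{'point': [187.3, 323.7], 'conf': 0.7}]
```

View pics/s3c.png

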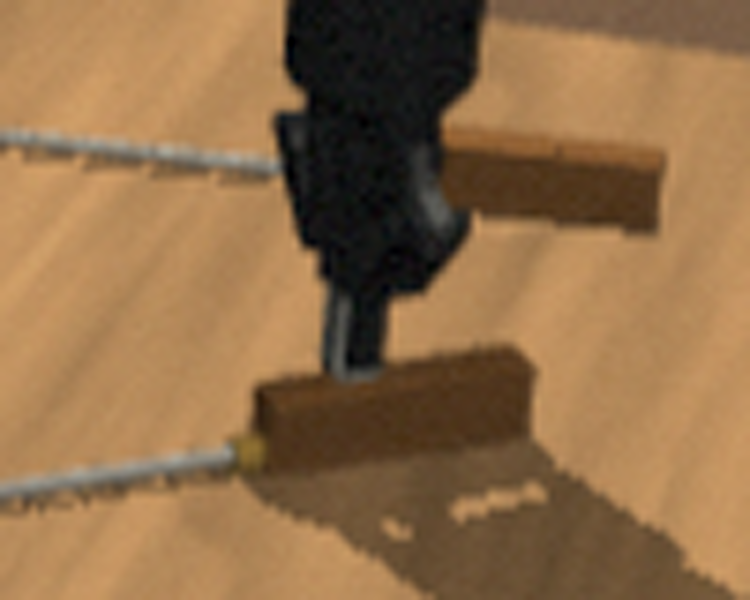

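The side view shows the shut fingertips resting on top of the handle, about 28 mm higher than the reported TCP implies. The wrist pictures agree, since the fingers look about 30 mm nearer the camera than stated. I'll open, go 20 mm lower in small steps while watching the force, and grip again.

```bash
python3 -m jog '[[0,0,0,0,0,0],[0,0,0,0,0,0],[0,0,0,0,0,0],[0,0,0,0,0,0],[0,0,0,0,0,0],[0,5,0,0,0,0],[0,5,0,0,0,0],[0,5,0,0,0,0],[0,5,0,0,0,0],[0,0,0,0,0,0]]' -1
python3 -m jog '[[0,0,0,0,0,0],[0,0,0,0,0,0],[0,0,0,0,0,0],[0,0,0,0,0,0],[0,0,0,0,0,0],[0,0,0,0,0,0],[0,0,0,0,0,0],[0,0,0,0,0,0],[0,0,0,0,0,0],[0,0,0,0,0,0]]' 1 70
```

```text
time_s: 9.8
ee_pos: [436.7, -227.3, -2.3]
tcp_rot: [[-0.757, -0.001, 0.653], [-0.653, 0.001, -0.757], [0.0, -1.0, -0.001]]
wrist_force: [0.7, -0.3, 0.5]
gripper_width: 85.5
time_s: 11.05
ee_pos: [437.4, -227.9, -1.3]
tcp_rot: [[-0.757, 0.001, 0.653], [-0.653, -0.001, -0.757], [-0.0, -1.0, 0.001]]
wrist_force: [0.1, -0.8, 5.2]
gripper_width: 22.5
```

Gripped at 22.5 mm wide. I'll lift, swing the rod to +y, and check.

```bash
python3 -m jog '[[0,-8,0,0,0,0],[0,-10,0,0,0,0],[0,-10,0,0,0,0],[0,0,0,0,-8,0],[0,0,0,0,-10,0],[0,0,0,0,-10,0],[0,0,0,0,-10,0],[0,0,0,0,-8,0],[0,0,0,0,-3.2,0],[0,0,0,0,0,0]]'
python3 -m jog '[[-5,0,15,0,0,0],[-6,0,25,0,0,0],[-6,0,28,0,0,0],[-6,0,28,0,0,0],[-6,0,28,0,0,0],[-6,0,28,0,0,0],[-6,0,25,0,0,0],[-6,0,18,0,0,0],[-6,0,0,0,0,0],[0,0,0,0,0,0]]'
python3 - <<'E'
from h import *
s=state();print(s["ee_pos"],s["gripper_width"])
ims={}
for n in("scene","side","wrist"):
    I=info(n);ims[n]=read_camera(n)
    for t in("hook_foot","ring","setup_block"):
        print(n,t,[(np.round(d["point"]).tolist(),round(d["conf"],2),onz(I,d["point"],38 if t=="hook_foot" else 0)[:2].tolist()) for d in spot_point(t,n)[:3]])
o=np.zeros((600,800,3),np.uint8)
o[:300,:480]=cv2.resize(ims["wrist"],(480,300));o[300:,:400]=cv2.resize(ims["side"][110:260,200:400],(400,300));o[300:,400:]=cv2.resize(ims["scene"][160:310,210:410],(400,300))
save("c4",o);save("w4",ims["wrist"])
E
```

```text
time_s: 12.3
ee_pos: [437.1, -227.6, 26.7]
tcp_rot: [[-0.001, 0.0, 1.0], [-1.0, -0.0, -0.001], [0.0, -1.0, 0.0]]
wrist_force: [0.2, 0.3, -1.9]
gripper_width: 22.4
time_s: 13.55
ee_pos: [631.6, -173.6, 25.8]
tcp_rot: [[0.001, -0.001, 1.0], [-1.0, 0.001, 0.001], [-0.001, -1.0, -0.001]]
wrist_force: [-0.2, -0.2, -3.0]
gripper_width: 22.4
[ 631.59065835 -173.59489013   25.7721545 ] 22.39429369965883
scene hook_foot [([241.0, 290.0], 0.86, [673.6, 65.5])]
scene ring [([202.0, 371.0], 0.92, [422.8, 68.7]), ([264.0, 253.0], 0.75, [755.4, 37.1]), ([349.0, 433.0], 0.66, [620.9, 415.3])]
scene setup_block [([260.0, 367.0], 0.5, [562.0, 190.0])]
side hook_foot [([198.0, 291.0], 0.53, [662.0, 59.2])]
side ring [([228.0, 374.0], 0.81, [424.8, 60.6]), ([241.0, 261.0], 0.6, [667.7, 228.4]), ([292.0, 239.0], 0.6, [624.0, 423.0])]
side setup_block [([241.0, 305.0], 0.63, [566.6, 187.4])]
wrist hook_foot []
wrist ring []
wrist setup_block []
```

View pics/c4.png

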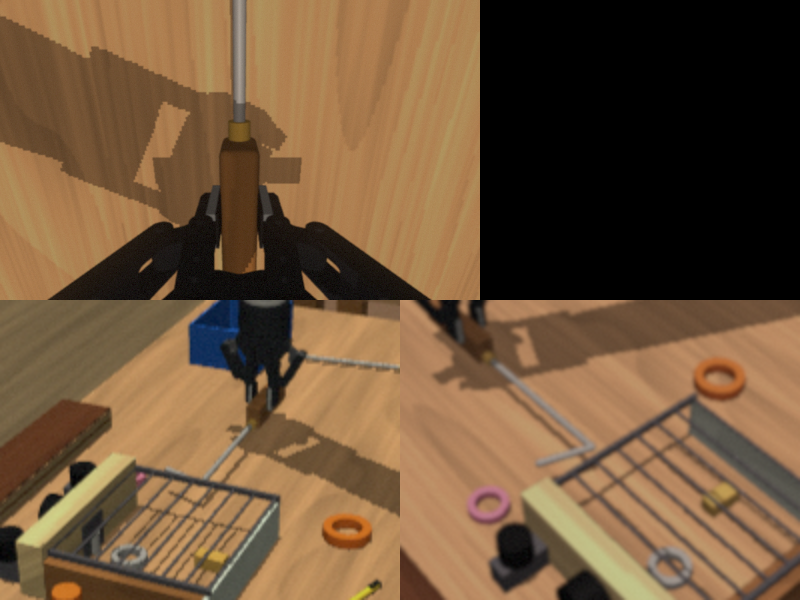

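```bash
python3 - <<'E'
from h import *
S,D=info("scene"),info("side")
c=lambda u,v:(160+(v-300)/2,210+(u-400)/2)
b=lambda u,v:(110+(v-300)/2,200+u/2)
for k,p,q in(("corner",c(592,447),b(206,488)),("tip",c(539,463),b(167,471)),("ferrule",c(492,361),b(247,431))):
    print(k,tri(ray(S,p),ray(D,q)),onz(S,p,38),onz(D,q,38))
rod=lambda z:[(proj(S,w),proj(D,w)) for w in([632,66,z],[690,46,z],[632,-130,z])]
print(rod(38),rod(8))
E
```

```text
corner [625.6  61.3  26.3] [633.2  70.8  38. ] [617.8  78.2  38. ]
tip [688.7  47.8  33.5] [690.9  51.   38. ] [685.3  55.4  38. ]
ferrule [ 632.1 -119.8   31.1] [ 633.7 -116.7   38. ] [ 627.  -101.4   38. ]
[([np.float64(232.0), np.float64(305.0)], [np.float64(200.9), np.float64(299.9)]), ([np.float64(240.0), np.float64(278.4)], [np.float64(193.7), np.float64(283.4)]), ([np.float64(187.5), np.float64(253.4)], [np.float64(171.3), np.float64(325.3)])] [([np.float64(241.1), np.float64(305.3)], [np.float64(210.5), np.float64(299.9)]), ([np.float64(249.0), np.float64(279.3)], [np.float64(203.1), np.float64(283.6)]), ([np.float64(196.5), np.float64(254.7)], [np.float64(180.1), np.float64(325.1)])]
```

The rod points along +y at x≈632, with the corner at about y=64. It droops slightly, with the hook about 30 mm up, so it clears both the ring (12 mm) and the roof (55 mm). I'm inserting it above the ring.

```bash
python3 -m jog '[[-14,0,0,0,0,0],[-24,0,0,0,0,0],[-26,0,0,0,0,0],[-26,0,0,0,0,0],[-26,0,0,0,0,0],[-26,0,0,0,0,0],[-26,0,0,0,0,0],[-24,0,0,0,0,0],[-16,0,0,0,0,0],[0,0,0,0,0,0]]'
python3 - <<'E'
from h import *
s=state();print(s["wrist_torque"])
ims={}
for n in("scene","side"):
    I=info(n);ims[n]=read_camera(n)
    for t in("hook_foot","ring","setup_block"):
        print(n,t,[(np.round(d["point"]).tolist(),round(d["conf"],2),onz(I,d["point"],36 if t=="hook_foot" else 0)[:2].tolist()) for d in spot_point(t,n)[:4]])
o=np.zeros((600,800,3),np.uint8)
o[:,:400]=cv2.resize(ims["side"][200:290,220:280],(400,600),interpolation=cv2.INTER_CUBIC) if 0 else 0
A=cv2.resize(ims["side"][200:300,215:348],(798,600),interpolation=cv2.INTER_CUBIC)[:300]
o[:300,:798]=A
o[300:]=cv2.resize(ims["scene"][250:325,285:485],(800,300),interpolation=cv2.INTER_CUBIC)
save("c5",o)
E
```

```text
time_s: 15.4
ee_pos: [631.7, 35.1, 26.2]
tcp_rot: [[0.002, -0.0, 1.0], [-1.0, -0.0, 0.002], [0.0, -1.0, -0.0]]
wrist_force: [0.3, 0.3, -2.4]
gripper_width: 22.6
[-0.03136418 -0.02058154 -0.0484687 ]
scene hook_foot [([301.0, 359.0], 0.73, [668.5, 269.6])]
scene ring [([348.0, 431.0], 0.95, [621.5, 411.4]), ([198.0, 369.0], 0.81, [415.6, 55.2]), ([294.0, 343.0], 0.65, [661.8, 221.5]), ([264.0, 252.0], 0.62, [755.9, 34.8])]
scene setup_block [([261.0, 370.0], 0.64, [557.4, 196.9])]
side hook_foot [([238.0, 258.0], 0.85, [654.8, 267.6])]
side ring [([226.0, 373.0], 0.68, [428.3, 53.0]), ([199.0, 266.0], 0.52, [752.3, 28.6]), ([292.0, 239.0], 0.47, [624.0, 423.7]), ([240.0, 261.0], 0.44, [670.2, 224.6])]
side setup_block [([241.0, 305.0], 0.56, [567.3, 187.7])]
```

View pics/c5.png

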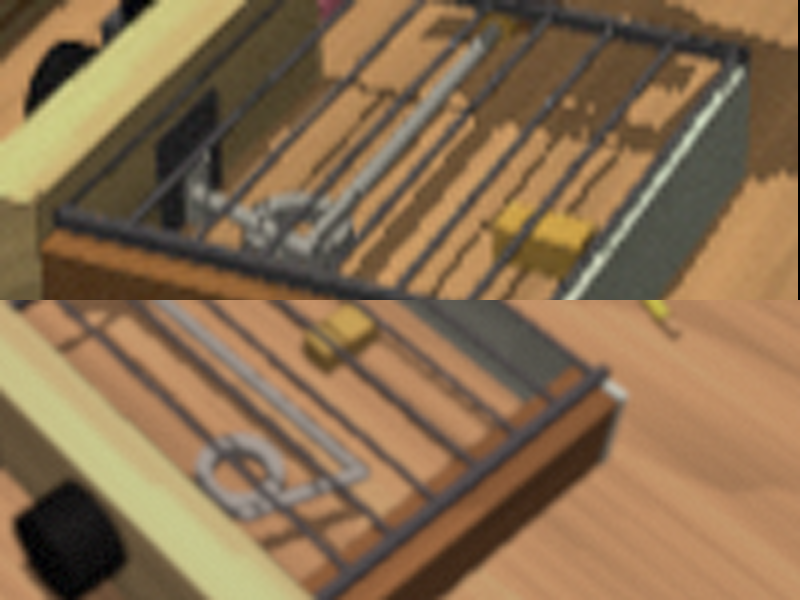

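The foot is behind the ring, with its mid-point at about (661,265) against the ring at (661,224). The block is untouched. I'm lowering and then drawing back gently.

```bash
python3 -m jog '[[0,4,0,0,0,0],[0,5,0,0,0,0],[0,5,0,0,0,0],[0,5,0,0,0,0],[0,3,0,0,0,0],[0,2,0,0,0,0],[0,1,0,0,0,0],[0,1,0,0,0,0],[0,0,0,0,0,0],[0,0,0,0,0,0]]'
python3 -m jog '[[3,0,0,0,0,0],[5,0,0,0,0,0],[6,0,0,0,0,0],[8,0,0,0,0,0],[8,0,0,0,0,0],[8,0,0,0,0,0],[8,0,0,0,0,0],[8,0,0,0,0,0],[6,0,0,0,0,0],[0,0,0,0,0,0]]'
python3 - <<'E'
from h import *
for n in("scene","side"):
    I=info(n);save("d_"+n,read_camera(n))
    for t in("hook_foot","ring","setup_block"):
        print(n,t,[(np.round(d["point"]).tolist(),round(d["conf"],2),onz(I,d["point"],8 if t=="hook_foot" else 0)[:2].tolist()) for d in spot_point(t,n)[:5]])
E
```

```text
time_s: 17.05
ee_pos: [632.1, 33.4, 0.4]
tcp_rot: [[0.0, 0.0, 1.0], [-1.0, -0.0, 0.0], [0.0, -1.0, 0.0]]
wrist_force: [-1.0, 0.0, -2.9]
gripper_width: 22.3
time_s: 18.3
ee_pos: [632.0, -27.1, 0.3]
tcp_rot: [[-0.001, -0.0, 1.0], [-1.0, -0.0, -0.001], [0.0, -1.0, -0.0]]
wrist_force: [0.9, -0.3, -2.9]
gripper_width: 22.7
scene hook_foot [([286.0, 338.0], 0.8, [661.5, 203.3])]
scene ring [([199.0, 367.0], 0.73, [422.2, 53.3]), ([350.0, 434.0], 0.59, [621.1, 418.6]), ([265.0, 253.0], 0.58, [756.0, 37.3]), ([284.0, 329.0], 0.57, [667.0, 182.6])]
scene setup_block [([263.0, 368.0], 0.6, [564.7, 197.9])]
side hook_foot [([232.0, 268.0], 0.52, [666.3, 195.5])]
side ring [([228.0, 373.0], 0.78, [427.1, 62.0]), ([289.0, 241.0], 0.45, [624.3, 412.9]), ([233.0, 271.0], 0.44, [660.2, 187.8]), ([202.0, 265.0], 0.38, [746.7, 45.7])]
side setup_block [([239.0, 307.0], 0.55, [565.1, 178.5])]
```

```bash
python3 -m jog '[[4,0,0,0,0,0],[8,0,0,0,0,0],[9,0,0,0,0,0],[9,0,0,0,0,0],[9,0,0,0,0,0],[9,0,0,0,0,0],[9,0,0,0,0,0],[9,0,0,0,0,0],[9,0,0,0,0,0],[9,0,0,0,0,0]]'
python3 -m jog '[[9,0,0,0,0,0],[9,0,0,0,0,0],[9,0,0,0,0,0],[9,0,0,0,0,0],[9,0,0,0,0,0],[8,0,0,0,0,0],[6,0,0,0,0,0],[4,0,0,0,0,0],[2,0,0,0,0,0],[0,0,0,0,0,0]]'
python3 - <<'E'
from h import *
ims={}
for n in("scene","side"):
    I=info(n);ims[n]=read_camera(n)
    for t in("hook_foot","ring","setup_block"):
        print(n,t,[(np.round(d["point"]).tolist(),round(d["conf"],2),onz(I,d["point"],8 if t=="hook_foot" else 0)[:2].tolist()) for d in spot_point(t,n)[:5]])
o=np.zeros((600,800,3),np.uint8)
o[:300,:800]=cv2.resize(ims["side"][160:260,200:467],(800,300),interpolation=cv2.INTER_CUBIC)
o[300:]=cv2.resize(ims["scene"][190:310,220:540],(800,300),interpolation=cv2.INTER_CUBIC)
save("c6",o)
E
```

```text
time_s: 19.95
ee_pos: [632.0, -111.2, 0.3]
tcp_rot: [[0.0, -0.0, 1.0], [-1.0, -0.0, 0.0], [0.0, -1.0, -0.0]]
wrist_force: [0.5, 0.3, -2.6]
gripper_width: 22.4
time_s: 21.2
ee_pos: [632.1, -175.6, 0.3]
tcp_rot: [[0.0, 0.0, 1.0], [-1.0, -0.0, 0.0], [0.0, -1.0, 0.0]]
wrist_force: [0.6, 0.4, -2.4]
gripper_width: 22.7
scene hook_foot [([247.0, 291.0], 0.89, [666.9, 58.4])]
scene ring [([352.0, 430.0], 0.94, [628.2, 416.0]), ([202.0, 368.0], 0.74, [428.3, 64.4]), ([245.0, 286.0], 0.56, [667.0, 40.2])]
scene setup_block [([264.0, 368.0], 0.69, [569.5, 200.2])]
side hook_foot [([208.0, 292.0], 0.68, [657.6, 63.2]), ([173.0, 329.0], 0.35, [636.9, -181.5])]
side ring [([226.0, 370.0], 0.88, [435.6, 57.1]), ([204.0, 292.0], 0.46, [669.4, 31.0]), ([200.0, 268.0], 0.45, [743.7, 35.1]), ([290.0, 242.0], 0.44, [621.5, 413.9])]
side setup_block [([241.0, 308.0], 0.41, [560.2, 185.8])]
```

View pics/c6.png

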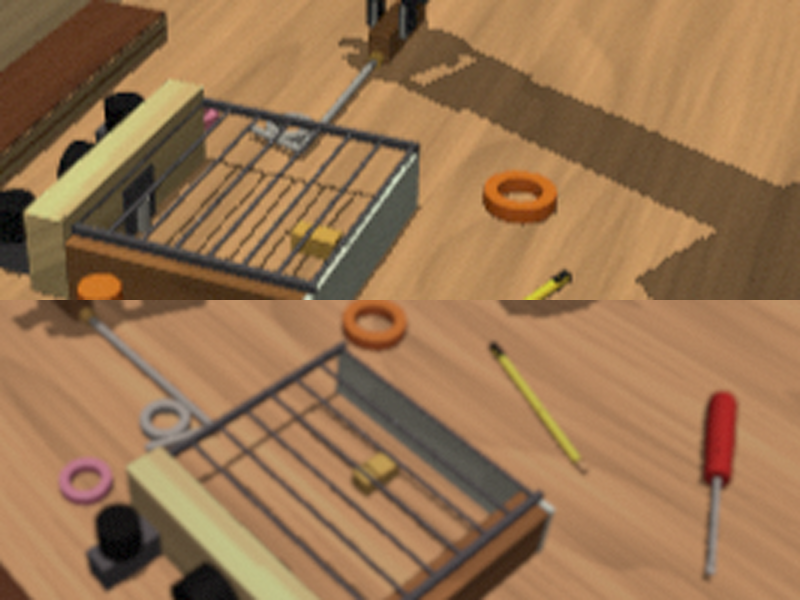

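```bash
python3 - <<'E'
from h import *
S=info("scene");p=lambda u,v,z:print(onz(S,(190+(v-300)/2.5,220+u/2.5),z))
p(166,420,6); p(152,447,8)
E
```

```text
[657.1  29.2   6. ]
[687.1  47.7   8. ]
```

The ring is at about (657,28), which leaves a gap of about 47 mm. I'll pull 5 mm more, ease the hook off the ring, set the handle down, release and retreat.

```bash
python3 -m jog '[[2,0,0,0,0,0],[2,0,0,0,0,0],[1,0,0,0,0,0],[0,0,0,0,0,0],[-3,0,0,0,0,0],[-4,0,0,0,0,0],[0,1,0,0,0,0],[0,1,0,0,0,0],[0,0,0,0,0,0],[0,0,0,0,0,0]]'
python3 -m jog '[[0,0,0,0,0,0],[0,0,0,0,0,0],[0,0,0,0,0,0],[0,0,0,0,0,0],[0,0,0,0,0,0],[0,0,0,0,0,0],[0,-5,0,0,0,0],[0,-15,0,0,0,0],[0,-30,0,0,0,0],[0,-30,0,0,0,0]]' -1
python3 -m jog '[[0,-30,0,0,0,0],[10,-30,0,0,0,0],[10,-30,0,0,0,0],[10,-30,0,0,0,0],[10,-30,0,0,0,0],[0,0,0,0,0,0],[0,0,0,0,0,0],[0,0,0,0,0,0],[0,0,0,0,0,0],[0,0,0,0,0,0]]'
python3 - <<'E'
from h import *
ims={}
for n in("wrist","scene","side"):
    I=info(n);ims[n]=read_camera(n)
    for t in("hook_rod","hook_foot","ring","setup_block"):
        print(n,t,[(np.round(d["point"]).tolist(),round(d["conf"],2),onz(I,d["point"],8 if t=="hook_foot" else 0)[:2].tolist()) for d in spot_point(t,n)[:5]])
save("w7",ims["wrist"]);save("s7",ims["side"])
o=np.zeros((600,800,3),np.uint8);o[:400,:640]=ims["wrist"];o[400:,:]=cv2.resize(ims["side"][130:230,180:580],(800,200),interpolation=cv2.INTER_CUBIC)
save("c7",o)
E
```

```text
time_s: 22.85
ee_pos: [632.2, -173.4, -1.3]
tcp_rot: [[0.0, -0.0, 1.0], [-1.0, 0.0, 0.0], [-0.0, -1.0, -0.0]]
wrist_force: [-3.0, 3.1, 3.4]
gripper_width: 22.7
time_s: 24.1
ee_pos: [632.3, -173.7, 80.3]
tcp_rot: [[0.0, 0.001, 1.0], [-1.0, -0.0, 0.0], [0.0, -1.0, 0.001]]
wrist_force: [-0.0, 0.3, 0.3]
gripper_width: 85.2
time_s: 25.35
ee_pos: [631.9, -213.3, 227.6]
tcp_rot: [[0.0, -0.001, 1.0], [-1.0, 0.0, 0.0], [-0.0, -1.0, -0.001]]
wrist_force: [0.9, -1.1, -0.4]
gripper_width: 85.6
wrist hook_rod [([148.0, 319.0], 0.59, [632.2, -193.5])]
wrist hook_foot []
wrist ring []
wrist setup_block []
scene hook_rod [([187.0, 240.0], 0.88, [634.9, -192.0])]
scene hook_foot [([247.0, 289.0], 0.96, [670.1, 54.9])]
scene ring [([350.0, 432.0], 0.79, [623.8, 414.8]), ([200.0, 368.0], 0.59, [424.0, 58.5]), ([266.0, 250.0], 0.53, [763.2, 37.5]), ([238.0, 283.0], 0.5, [660.8, 20.9])]
scene setup_block [([260.0, 367.0], 0.75, [562.2, 191.6])]
side hook_rod [([172.0, 328.0], 0.67, [649.2, -200.0])]
side hook_foot [([210.0, 294.0], 0.87, [648.7, 70.1])]
side ring [([207.0, 296.0], 0.63, [654.3, 39.2]), ([201.0, 267.0], 0.58, [743.8, 41.4]), ([228.0, 373.0], 0.54, [426.4, 61.7]), ([291.0, 240.0], 0.5, [624.5, 418.8])]
side setup_block [([240.0, 305.0], 0.56, [567.1, 184.7])]
```

View pics/c7.png

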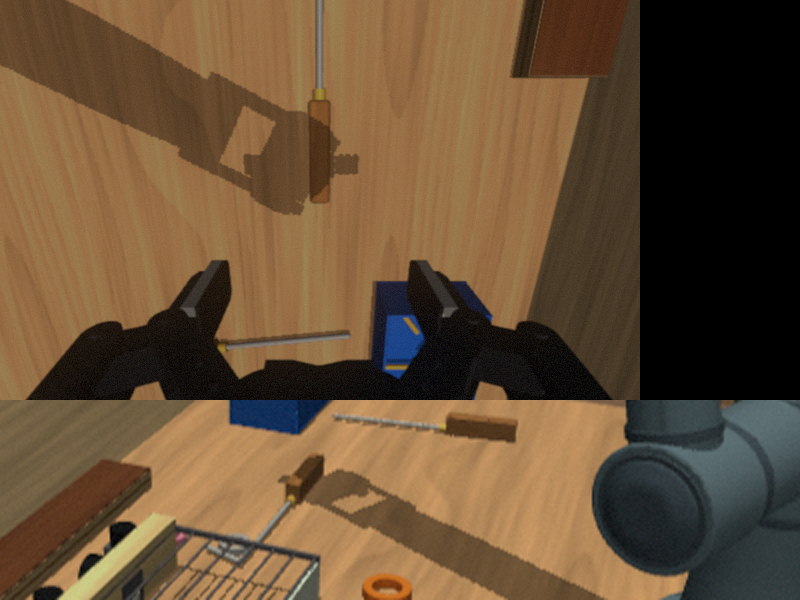

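The rod lies flat and is released. I'll take one numeric check of the ring and guard from above.

```bash
python3 -m jog '[[-20,0,0,0,0,0],[-35,0,0,0,0,0],[-35,0,0,0,0,0],[-35,0,0,0,0,0],[-35,0,0,0,0,0],[-35,0,0,0,0,0],[-20,0,0,0,0,0],[0,0,0,0,0,0],[0,0,0,0,0,0],[0,0,0,0,0,0]]'
python3 - <<'E'
from h import *
I=info("wrist");im=read_camera("wrist");save("w8",im)
for t,z in(("ring",6),("hook_foot",8),("setup_block",10),("guard",0)):
  for f in(boxes_of,spot_point): print(t,[(np.round(d["point"]).tolist(),round(d["conf"],2),onz(I,d["point"],z)[:2].tolist()) for d in f(t,"wrist")[:4]])
g=cv2.cvtColor(im,cv2.COLOR_RGB2GRAY); c=cv2.HoughCircles(cv2.medianBlur(g,3),cv2.HOUGH_GRADIENT,1,30,param1=80,param2=22,minRadius=14,maxRadius=32)
for x,y,r in ([] if c is None else c[0]): print(x,y,r,onz(I,(y,x),12)[:2])
r,cc=map(int,proj(I,[615,98,61]));print("bar predicted row",r,"dark rows near",[(k,g[k,cc-8:cc+8].mean().round()) for k in range(r-10,r+11,2)])
E
```

```text
time_s: 27.35
ee_pos: [632.1, 0.3, 228.3]
tcp_rot: [[-0.001, -0.0, 1.0], [-1.0, -0.0, -0.001], [0.0, -1.0, -0.0]]
wrist_force: [-0.6, -0.1, 0.2]
gripper_width: 85.5
ring [([158.0, 343.0], 0.76, [662.1, 8.9]), ([118.0, 132.0], 0.73, [408.9, 57.9]), ([144.0, 426.0], 0.66, [764.3, 26.4])]
ring [([137.0, 418.0], 0.87, [754.2, 34.6]), ([146.0, 339.0], 0.74, [657.3, 23.7]), ([114.0, 150.0], 0.73, [430.3, 62.0])]
hook_foot [([269.0, 319.0], 0.58, [631.9, -147.4])]
hook_foot [([121.0, 344.0], 0.71, [661.9, 54.1])]
setup_block []
setup_block []
guard [([47.0, 393.0], 0.84, [717.1, 135.3])]
guard [([86.0, 301.0], 0.73, [611.3, 93.3])]
142.5 117.5 31.4 [424.2  58.6]
341.5 147.5 16.7 [659.9  22.9]
415.5 136.5 15.0 [748.7  36. ]
bar predicted row 79 dark rows near [(69, np.float64(131.0)), (71, np.float64(131.0)), (73, np.float64(131.0)), (75, np.float64(120.0)), (77, np.float64(82.0)), (79, np.float64(80.0)), (81, np.float64(77.0)), (83, np.float64(80.0)), (85, np.float64(126.0)), (87, np.float64(131.0)), (89, np.float64(131.0))]
```

```bash
python3 -c "
from plant import *
print(sign_off())"
```

```text
the job is handed in; nothing more can be done
None
```

The ring is out of the guard and on the bench in front of the open end. The rod is laid down flat and released. The job was handed in at about 27.5 s.

**What I did:** I gripped the rod by its handle, reached the hook in over the ring, lowered it behind the ring and drew it out. I then eased the hook about 7 mm off the ring, set the handle down, let go and moved the arm clear.

**Last checks:**
- **Ring:** it is at about (659, 23), some 50 mm clear of the guard's open end at y≈96.
- **Block:** it shows no movement beyond measuring scatter. The scene camera put it at (562, 192) after the pull, against (562, 196) measured before.
- **Rod:** it looks flat on the bench, and the gripper is well above everything.
- **Forces:** the readings at the end of each move stayed below about 6 N.

**What failed or disagreed:**
- **First grip:** it closed on nothing, because the fingertips stood about 28 mm higher than the reported tool position implied. The fingers ended up resting on top of the handle without disturbing it. I lowered 20 mm and the second grip held.
- **Camera estimates:** they scattered by about 5–15 mm. The side camera in particular put the ring at y=39 and the block at y=185. I relied on the wrist camera and a circle fit for the final ring position.

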